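# Hang the washed spatula in the gated drying rack

### The job

Pick up the spatula with the orange collar by the round black knob at its top end, ease your grip so that it swings down to hang straight from the knob, and grip it firmly again. Then carry it, still upright, to the empty blue fork of the rack, push its stem in past the yellow spring gate, and let go so that it hangs by its collar on the prongs with the gate snapped shut. Leave the spatula with the green collar hanging where it is, and do not disturb the bottle, the vial or the beaker.

Things in the scene. Friction and masses are not known exactly. Their poses are not given: they have to be found in the camera images.
- spatula_knob (a point): Centre of the black knob of the loose spatula with the orange collar. The knob is a smooth ball of 18 mm diameter; pinched along y, across the stem, it can turn between the fingers. x runs along the stem and points from blade to knob (up when it hangs). It starts level on the white rest, the knob overhanging freely, its centre 50 mm above the bench.
- spatula_collar (a point): Centre of the collar's underside (the face towards the blade), 54 mm from the knob's centre along the spatula; axes as the knob's.
- spatula: The same spatula, steel, about 80 g; same origin and axes. Along -x: round stem 8 mm thick; collar 32 mm in diameter from 48 to 54 mm; blade 36 mm wide (y), 4 mm thick (z) from 145 to 205 mm; balance point at 122 mm. 40 N or more on the knob holds it level; at about 3 N it turns about the pinch and swings until it hangs, settling in about 4 s; it may slip 10 mm down meanwhile.
- rest: Fixed white rest under the spatula. Origin on the bench straight below the knob's starting place, x towards the knob. Base plate 150 x 90 x 8 mm from x = -205 to -55 mm; notched support at x = -85 mm, 50 mm wide, 58 mm high, its notch 10 mm wide; flat block 48 mm high under the blade at x = -178 mm.
- rack: Fixed drying rack. Grey base plate 160 x 240 x 14 mm, origin at the bench beneath it; two posts and a rail along y at x = +65 mm, its top 200 mm high. Two blue forks reach from the rail to -x, 120 mm apart along y; either may be the empty one.
- empty_fork: Empty blue fork. Origin: where the stem's axis belongs, midway between the prongs at their top face, 200 mm above the bench. Slot 16 mm wide along x, mouth at x = -40 mm, closed end at +16 mm; prongs 10 mm wide, 8 mm thick. The stem enters along +x with the collar above the prongs; hung, the knob's centre is 54 mm above the origin. Nothing of the rack stands above the prongs.
- empty_fork_gate (a joint): Angle of the empty fork's yellow gate: 0 shut, across the mouth at x = -34 mm; opens inward only, to 1.45. A flap 19 mm long, 7 mm high, hinged on the +y prong (y = +10 mm), shut by a spring (about 0.4 to 1.3 N at its tip). The stem pushes it open going in and it snaps shut once the stem's axis is past about x = -10 mm.
- full_fork: The other blue fork of the rack, same shape and frame, with the green-collared spatula hanging in it.
- other_collar (a point): Centre of the collar's underside of the other spatula (green collar, same shape), which hangs in the full fork with its knob 54 mm above the prongs. To be left alone.
- reagent: Amber bottle with black cap, 56 mm in diameter, 115 mm high; origin at the centre of its underside. To be left alone.
- vial: Small glass vial with black cap, 26 mm in diameter, 45 mm high; origin at the centre of its underside. To be left alone.
- beaker: Glass beaker, 72 mm in diameter, 80 mm high; origin at the centre of its underside. To be left alone.
Things that resemble listed ones, but are neither listed nor needed, are in the scene too. What is shaped like the spatula but red is not meant.

How it is judged:
On the way, in this order (a step that is already met when the one before it is completed fails the run):
1. the spatula, lifted and pinched by its knob, hangs straight (within 0.25 rad) and still (angle between spatula_knob's own x axis and vertical below 0.25 rad and distance between the grasp point and spatula_knob below 0.03 m and height (world z) of spatula_knob above 0.21 m and contact force between the fingers and spatula above 0.5 N and angular speed of spatula below 0.8 rad/s), for 0.2 s.
2. held upright (within 0.35 rad) by its knob, its stem presses the empty fork's gate open (value of joint empty_fork_gate above 0.5 rad and angle between spatula_knob's own x axis and vertical below 0.35 rad and distance between the grasp point and spatula_knob below 0.03 m and contact force between the fingers and spatula above 0.5 N and z of spatula_collar in the frame of empty_fork between -0.004 and 0.045 m and horizontal distance between spatula_collar and empty_fork below 0.045 m), for 0.05 s.
At the end, for the whole second after the job is handed in: The orange spatula is released and at rest, upright within 0.12 rad, collar on the empty fork's prongs (5 mm in height, 18 mm along the slot, 8 mm across, from the fork's origin), gate shut (below 0.12 rad); the green spatula's collar is within 20 mm of its own fork's origin (x of spatula_collar in the frame of empty_fork between -0.018 and 0.018 m and y of spatula_collar in the frame of empty_fork between -0.008 and 0.008 m and z of spatula_collar in the frame of empty_fork between -0.004 and 0.005 m and angle between spatula_knob's own x axis and vertical below 0.12 rad and value of joint empty_fork_gate below 0.12 rad and linear speed of spatula below 0.05 m/s and distance between other_collar and full_fork below 0.02 m); the robot touches nothing.
It fails at once if the hanging green-collared spatula is pushed more than 20 mm (distance of other_collar from where it was at the start of the episode above 0.02 m).
It fails at once if the bottle is moved more than 30 mm (distance of reagent from where it was at the start of the episode above 0.03 m).
It fails at once if the vial is moved more than 30 mm (distance of vial from where it was at the start of the episode above 0.03 m).
It fails at once if the beaker is moved more than 30 mm (distance of beaker from where it was at the start of the episode above 0.03 m).
It also fails if it takes over 61 s, if anything falls off the work surface, if the arm or the gripper's body presses on something with over 40 N, if the wrist force passes 120 N, or if a joint passes its speed limit or range.

### The arm

A 7-joint arm with a two-finger parallel gripper is mounted at the origin on the work surface. World frame = base frame: x ahead of the robot, y to its left, z up, the work surface at z = 0. Lengths are in m, angles in rad, forces in N, time in s.
With the tool pointing down it reaches from about 0.4 to 0.85 m from the base axis. Payload 4.4 kg.
Tool frame: the origin (TCP) lies between the finger pads; the fingertips stand 25 mm ahead of it and the grasp point (between the pads) lies 6 mm ahead of it (ctrl.tip_extent is the distance from the TCP to the fingertips, in m); z points along the fingers, y is the line along which they close (so a half turn about z gives the same grasp; the last joint's range is limited). The gripper opens to 94 mm and grips with 3 to 60 N. Pads are 16 mm wide; open, the fingers measure 119 mm over their backs; the gripper's body (75 mm by 177 mm) begins 78 mm behind the grasp point.
Start: joints at [1.2, 0.628, 0.038, 1.517, -0.027, 0.996, -0.02], TCP at [0.195, -0.62, 0.23] pointing down, gripper open.
Joint ranges: [-3.06, 3.06], [-0.37, 2.12], [-1.25, 1.32], [0.18, 2.47], [-1.1, 4.24], [0.23, 1.98], [-2.94, 2.94]. Speed limits (rad/s): [2.57, 2.57, 3.14, 3.14, 3.14, 3.14, 3.14].

### API

Orientations are given as a 3x3 rotation matrix whose columns are the frame's x, y, z axes.
In Python, from workcell import read_state, snapshot, get_calibration, order, spotter, ctrl gives the robot as it stands.
- The arm moves only by the tool jog_arm, never from a script. Its argument "rows" is text: rows parted by semicolons, each of 7 numbers parted by spaces: the shift along the tool's x, y, z each as a share of 0.025 m, from -1 to 1, then the turn, a rotation vector about the tool's x, y, z each as a share of 0.5 rad, from -1 to 1, then the finger opening in mm, from 0 to 94. A call has 1 to 10 rows; each row shifts and turns the commanded pose from where the row before left it, along the tool's axes as they then stand; what a row does not reach is not made up. A row lasts 1/12 s, in which the tool goes at most 41.7 mm and 7.16 degrees, less where a joint would pass 70% of its speed; a pose out of reach is approached as far as the arm can. A call with a number of a shift or a turn outside -1 to 1 is refused whole. A call with a gripper value outside its range is refused whole. The fingers move at their own pace and stop on an object; the grip force is fixed at half the most. Time passes only in rows, so rows that do not move let the fingers close. It gives the time, the measured TCP pose, the force, the opening and the grip force at its end, in the units of the state.
- read_state(): the state, without advancing time (a new reading comes with each control period).
- snapshot(name): name is "side" or "top" or "wrist"; returns the picture (400x640x3 uint8, blue, green, red); there is no depth.
- get_calibration(name): a dict with "fov_y" (degrees; the focal length in pixels is half the picture's height over the tangent of half this angle, whatever the lens; pixels are square), "cx", "cy" (the principal point, pixels), "rvec" (rotation vector, rad) and "tvec" (3), from world to camera coordinates, as OpenCV has them. Camera axes: x right, y down, z forward; pixel columns grow to the right and rows downward; lengths in m; the calibration is good to about 2 mm. A picture is of the moment at which its call begins: read the wrist's pose just before it. get_calibration takes no time and is no camera call; for the wrist camera it gives the pose at the moment of the call.
- order.finish_job(): hands the job in; it is judged then, once.
Trained networks look in the newest picture that a camera, given by its name, has taken for a name from the list of things; names that differ only in an ending like _2 or _b are one class to them, and where a whole thing is asked for, a point or a joint stands for the part that bears it (a point fixed in the world has none). Each returns a list of dicts, best first, with "p" (0 to 1); they miss things now and then, are a little off and sometimes report something else, mostly with a low value. They report only what shows in the picture. A call takes as long as a camera call. They do not tell look-alikes from the thing itself.
- spotter.masks_of(camera, target): "pixels" (400x640 bool, what is visible of it) and "bbox" ([centre column, centre row, width, height] in pixels, round what is visible of it).
- spotter.tip_of(camera, target): "centre" ([column, row] in pixels: a listed point, or the origin of a listed thing).
The state is a dict: "t": time; "joint_pos": joint angles; "qd": joint speeds; "joint_efforts": joint torques, N m; "eef_pos": TCP position; "tcp_rot": TCP orientation; "ft_force": force on the tool from outside, world axes, zero at the start; "wrist_torque": the same for the moment, N m; "opening": finger opening in m; "grasp_force": force on a finger pad.
Only numpy, scipy, OpenCV 4.12 (cv2) and the standard library are available. Lean on these libraries where they do the work, as an engineer would, in place of code of your own. Each camera call takes 0.05 s, during which the arm holds its last target. There are 200 camera calls.

## Working session

There is one attempt and no reset: what is moved stays moved. The work goes in short steps, Python scripts to look and compute and a tool call to move; the robot and the scene stay as the last step left them, time stands still between calls to the robot, and variables do not carry over. Pictures are saved under pics/ and viewed, at most 10 in all, crops included, and the job is handed in when it is done.

Besides the shell and the picture viewer there is one more tool, called by a JSON object that holds its "method" and its "body", one argument or row to a line. jog_arm: Moves the arm, as the interface text tells. Shift numbers are shares of 0.025 m and turn numbers shares of 0.5 rad, none past 1 either way. Its arguments: {"type":"object","properties":{"rows":{"type":"string"}},"required":["rows"]}

```bash
mkdir -p pics; cat > h.py <<'E'
import numpy as np, cv2
from workcell import *
def proj(cal):
    f=200/np.tan(np.radians(cal["fov_y"])/2)
    K=np.array([[f,0,cal["cx"]],[0,f,cal["cy"]],[0,0,1]])
    R=cv2.Rodrigues(np.array(cal["rvec"],float))[0]
    return K@np.c_[R,np.array(cal["tvec"],float).reshape(3)]
def tri(obs): # [(P,uv)]
    A=[]
    for P,(u,v) in obs: A+=[u*P[2]-P[0],v*P[2]-P[1]]
    X=np.linalg.svd(np.array(A))[2][-1]; return X[:3]/X[3]
def onplane(P,uv,z):
    A=np.array([uv[0]*P[2]-P[0],uv[1]*P[2]-P[1]])
    return np.linalg.solve(A[:,:2],-(A[:,2]*z+A[:,3]))
def px(P,X): q=P@np.r_[X,1]; return q[:2]/q[2]
E
python3 - <<'E'
from h import *
for c in ["side","top"]:
    im=snapshot(c); cv2.imwrite(f"pics/{c}0.png",im)
    P=proj(get_calibration(c))
    for n in ["spatula_knob","spatula_collar","rest","rack","empty_fork","full_fork","other_collar","reagent","vial","beaker"]:
        for d in spotter.tip_of(c,n)[:3]:
            print(c,n,round(d["p"],2),np.round(d["centre"],1))
s=read_state();print(s["t"],s["eef_pos"],s["tcp_rot"])
E
```

```text
side spatula_knob 0.89 [298.5 165.3]
side spatula_knob 0.59 [408.8 377.3]
side spatula_knob 0.58 [392.8 146.2]
side spatula_collar 0.94 [403.5 354.7]
side spatula_collar 0.89 [408.7 147.1]
side spatula_collar 0.74 [319.6 163.2]
side rack 0.64 [278.5 301.9]
side empty_fork 0.58 [288.6 279.8]
side full_fork 0.62 [256.7 233.8]
side other_collar 0.9 [255.9 237.9]
side reagent 0.6 [232.7 197.6]
side reagent 0.24 [301.7 162.7]
side vial 0.49 [342.4 232.5]
side beaker 0.94 [270.5 143.2]
top spatula_knob 0.93 [200.4 275.4]
top spatula_knob 0.89 [376.7 178. ]
top spatula_knob 0.54 [422.2 265.9]
top spatula_collar 0.89 [421.9 277.1]
top spatula_collar 0.82 [219.5 276.3]
top spatula_collar 0.81 [378.4 195.2]
top rack 0.6 [252.4 177.3]
top empty_fork 0.9 [226.7 184.4]
top empty_fork 0.28 [320.6 219.7]
top full_fork 0.52 [257.7 159.5]
top other_collar 0.6 [255.9 158.6]
top other_collar 0.26 [340.5 126.8]
top reagent 0.71 [409.4 144.3]
top vial 0.56 [376.1 175.2]
top vial 0.5 [317.4 223.8]
top beaker 0.81 [408.9 144.3]
1.1 [ 0.19510101 -0.62004781  0.23046708] [[ 9.53905833e-01  3.00106075e-01  6.66911078e-05]
 [ 3.00106075e-01 -9.53905836e-01  1.47410599e-05]
 [ 6.80409186e-05  5.95282357e-06 -9.99999998e-01]]
```

View pics/side0.png

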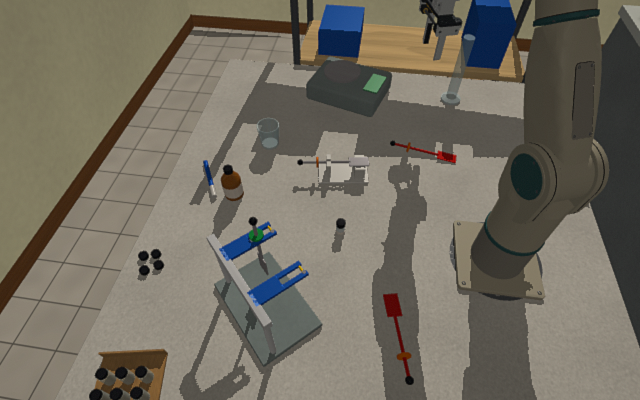

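View pics/top0.png

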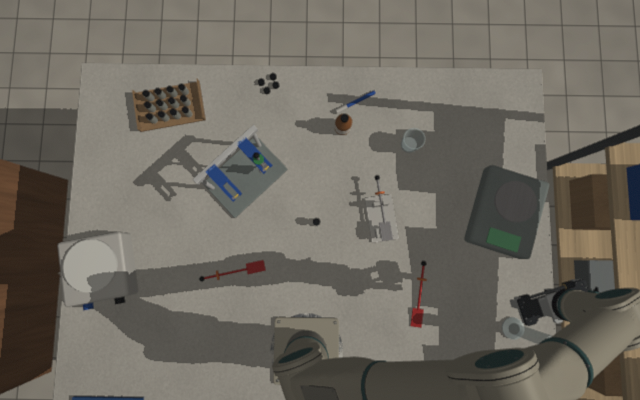

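The side view shows the orange-collared spatula on the white rest: knob at about (300,162), collar (319,162). The empty fork's mouth is near (300,270), and the green spatula is at (255,225). In the top view the same knob is at (377,178), the empty fork at (226,184) and the green one at (257,159). The other two knobs belong to red decoys.

```bash
python3 - <<'E'
from h import *
S=proj(get_calibration("side"));T=proj(get_calibration("top"))
for n,a,b in [("knob",(298.5,165.3),(376.7,178)),("collar",(319.6,163.2),(378.4,195.2)),("efork",(288.6,279.8),(226.7,184.4)),("ffork",(256.7,233.8),(257.7,159.5)),("ocollar",(255.9,237.9),(255.9,158.6))]:
    X=tri([(S,a),(T,b)]);print(n,X.round(4),(px(S,X)-a).round(1),(px(T,X)-b).round(1))
print("knob z.05",onplane(S,(298.5,165.3),.05),onplane(T,(376.7,178),.05), "collar",onplane(T,(378.4,195.2),.05))
print("efork",onplane(S,(288.6,279.8),.2),onplane(T,(226.7,184.4),.2),"ff",onplane(T,(257.7,159.5),.2),onplane(T,(255.9,158.6),.2))
for n,uv in [("bottle",(343,122)),("beaker",(412,140)),("vial",(316,221)),("ctr",(320,200))]: print(n,onplane(T,uv,.05))
# fork masks
for n in ["empty_fork","spatula_knob","empty_fork_gate"]:
  for c in ["top","side"]:
    for d in spotter.masks_of(c,n)[:3]: 
        ys,xs=np.nonzero(d["pixels"]);print(n,c,round(d["p"],2),np.round(d["bbox"],1),len(xs),xs.mean().round(1),ys.mean().round(1))
c=get_calibration("wrist");R=cv2.Rodrigues(np.array(c["rvec"]))[0];s=read_state();C=-R.T@np.array(c["tvec"])
print("cam in tool",s["tcp_rot"].T@(C-s["eef_pos"]) if hasattr(s["tcp_rot"],"T") else np.array(s["tcp_rot"]).T@(C-np.array(s["eef_pos"])),"axis",np.array(s["tcp_rot"]).T@R.T,c["fov_y"])
E
```

```text
knob [ 0.5578 -0.2232  0.0299] [1.3 0.2] [-0. -1.]
collar [ 0.4963 -0.2263  0.0461] [0.4 0.1] [ 0.  -0.3]
efork [0.4952 0.2358 0.1952] [-3.  -0.6] [-0.   1.6]
ffork [0.5739 0.1469 0.2063] [0.6 0.1] [-0.  -0.4]
ocollar [0.5766 0.153  0.1996] [-0.1 -0. ] [0.  0.1]
knob z.05 [ 0.55748563 -0.20504754] [ 0.55099196 -0.22038681] collar [ 0.49486909 -0.22569397]
efork [0.48835276 0.23862353] [0.49928448 0.23505252] ff [0.57410115 0.14759772] [0.57669593 0.15293234]
bottle [ 0.73633395 -0.11001833]
beaker [ 0.67893881 -0.33627134]
vial [ 0.40847844 -0.02585734]
ctr [ 0.47636883 -0.03774734]
empty_fork side 0.81 [280.  283.3  62.4  40. ] 1026 276.3 284.4
empty_fork side 0.33 [267.1 299.6 114.9 134.7] 5875 263.9 307.3
spatula_knob top 0.81 [420.9 291.6  17.4  65. ] 408 419.1 299.1
spatula_knob top 0.57 [233.3 269.8  64.3  23.4] 260 246.8 268.5
spatula_knob side 0.76 [332.1 162.1  71.6   8.4] 303 341.4 161.3
spatula_knob side 0.73 [397.1 338.2  31.1  93.9] 712 397.1 328.6
spatula_knob side 0.59 [422.6 151.9  65.1  20.3] 381 426.9 151.5
cam in tool [ 6.65073556e-02  8.88978160e-05 -1.54150397e-01] axis [[-1.04316191e-04 -9.73465620e-01 -2.28833291e-01]
 [ 9.99999400e-01  1.47921163e-04 -1.08512312e-03]
 [ 1.09017934e-03 -2.28833267e-01  9.73465021e-01]] 65.16738986455965
```

{"method": "jog_arm", "body": {
  "rows": "0.9 -0.5 -0.2 0 0 0 94;0.9 -0.5 -0.2 0 0 0 94;0.9 -0.5 -0.2 0 0 0 94;0.9 -0.5 -0.2 0 0 0 94;0.9 -0.5 0 0 0 0 94;0.9 -0.5 0 0 0 0 94;0.9 -0.5 0 0 0 0 94;0.9 -0.5 0 0 0 0 94;0.9 -0.5 0 0 0 0 94;0.9 -0.5 0 0 0 0 94"
}}

```text
t: 2.23
eef_pos: [0.373, -0.4323, 0.2506]
tcp_rot: [[0.954, 0.3, 0.0], [0.3, -0.954, -0.0], [0.0, 0.0, -1.0]]
ft_force: [-0.3, -0.6, 0.4]
opening: 0.0939
grasp_force: 0.0
```

{"method": "jog_arm", "body": {
  "rows": "0.9 -0.6 0 0 0 0 94;0.9 -0.6 0 0 0 0 94;0.9 -0.6 0 0 0 0 94;0.9 -0.6 0 0 0 0 94;0.9 -0.6 0 0 0 0 94;0.9 -0.6 0 0 0 0 94;0.9 -0.6 0 0 0 0 94;0.9 -0.6 0 0 0 0 94;0 0 0 0 0 0.2 94;0 0 0 0 0 0.2 94"
}}

```text
t: 3.07
eef_pos: [0.5094, -0.2626, 0.2505]
tcp_rot: [[0.995, 0.104, 0.001], [0.104, -0.995, 0.001], [0.001, -0.001, -1.0]]
ft_force: [-0.2, -0.4, 0.4]
opening: 0.0942
grasp_force: 0.0
```

```bash
cat >> h.py <<'E'
def wshot(name,targets):
    s=read_state(); P=proj(get_calibration("wrist")); im=snapshot("wrist"); cv2.imwrite(f"pics/{name}.png",im)
    print(s["t"],np.round(s["eef_pos"],4),"yaw",np.arctan2(s["tcp_rot"][1][0],s["tcp_rot"][0][0]).round(4))
    np.save(name+"_P.npy",P)
    for n in targets:
        for d in spotter.tip_of("wrist",n)[:2]: print(n,round(d["p"],2),np.round(d["centre"],1))
    return im,P
E
python3 - <<'E'
from h import *
wshot("w1",["spatula_knob","spatula_collar","spatula","rest"])
E
```

```text
3.0667 [ 0.5094 -0.2626  0.2505] yaw 0.1044
spatula_knob 0.9 [289.8 147.5]
spatula_knob 0.69 [387.3 350.3]
spatula_collar 0.84 [294.9 194.1]
spatula 0.67 [293.7 151.3]
spatula 0.48 [386.  349.9]
```

View pics/w1.png

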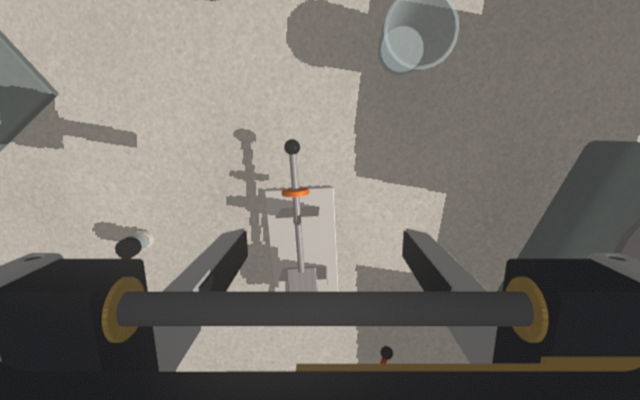

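The wrist view shows the knob at (292,147), the orange collar at (295,192), and the stem running on to (302,266).

```bash
python3 - <<'E'
from h import *
P=np.load("w1_P.npy");T=proj(get_calibration("top"));S=proj(get_calibration("side"))
k=(292,147)
print(onplane(P,k,.05),onplane(P,(295,191.5),.05),onplane(P,(302,266),.05))
print(tri([(P,k),(T,(377,178)),(S,(300,162.5))]),tri([(P,k),(T,(377,178))]))
a=onplane(P,(302,266),.05)-onplane(P,k,.05);print("yaw",np.arctan2(-a[1],-a[0]))
E
```

```text
[ 0.55487696 -0.22062462] [ 0.5048839  -0.22812865] [ 0.41362662 -0.24426463]
[ 0.55394634 -0.22132762  0.04526796] [ 0.55295143 -0.22151515  0.04359025]
yaw 0.1658256580237733
```

{"method": "jog_arm", "body": {
  "rows": "0 0 0 0 0 -0.1 94;0.7 -0.46 0 0 0 0 94;0.7 -0.46 0 0 0 0 94;0.64 -0.46 0 0 0 0 94;0 0 1 0 0 0 94;0 0 1 0 0 0 94;0 0 1 0 0 0 94;0 0 1 0 0 0 94;0 0 0 0 0 0 60;0 0 0 0 0 0 60"
}}

```text
t: 4.15
eef_pos: [0.5521, -0.223, 0.1498]
tcp_rot: [[0.988, 0.154, -0.002], [0.154, -0.988, 0.001], [-0.002, -0.001, -1.0]]
ft_force: [0.2, -0.6, 0.3]
opening: 0.0842
grasp_force: 0.0
```

```bash
python3 - <<'E'
from h import *
im,P=wshot("w2",["spatula_knob","spatula_collar"])
cv2.imwrite("pics/w2c.png",cv2.resize(im[80:380,170:470],None,fx=2,fy=2))
E
```

```text
4.15 [ 0.5521 -0.223   0.1498] yaw 0.1551
spatula_collar 0.8 [322.8 267.7]
```

View pics/w2c.png

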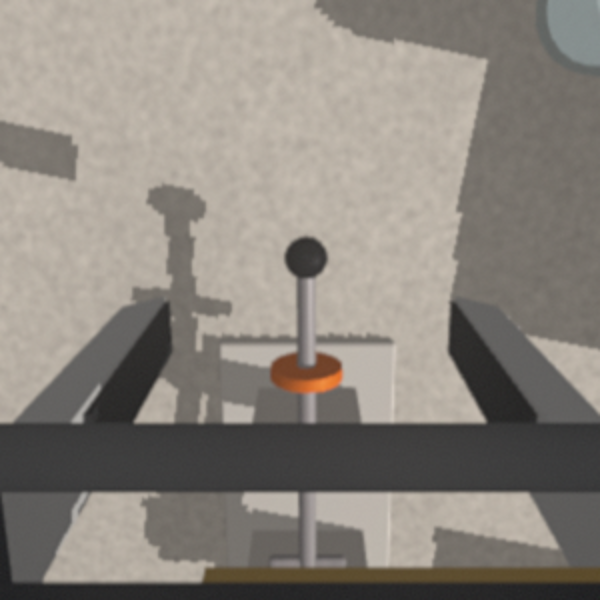

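The crop puts the knob at (306,257), which is full-frame (323,208.5). The stem is aligned with the tool's x axis.

```bash
python3 - <<'E'
from h import *
P=np.load("w2_P.npy");W=np.load("w1_P.npy")
X=tri([(P,(323,208.5)),(W,(292,147))]);print(X,px(P,X),px(W,X))
K=onplane(P,(323,208.5),X[2]);s=read_state()
for z in (.046,.05,X[2]):
    k=np.r_[onplane(P,(323,208.5),z),z]; print(k,np.array(s["tcp_rot"]).T@(k-s["eef_pos"]))
E
```

```text
[ 0.55490004 -0.22064371  0.04896661] [322.84393031 208.5768686 ] [292.11406888 146.93661678]
[ 0.55425042 -0.22085493  0.046     ] [ 0.00021293 -0.00285217  0.10628964]
[ 0.55524232 -0.22073091  0.05      ] [ 0.0012237  -0.00281581  0.10229261]
[ 0.55498606 -0.22076295  0.04896661] [ 0.00096257 -0.0028252   0.10332523]
```

{"method": "jog_arm", "body": {
  "rows": "0.04 -0.112 0.96 0 0 0 60;0 0 0.96 0 0 0 60;0 0 0.96 0 0 0 60;0 0 0.5 0 0 0 60;0 0 0.45 0 0 0 60;0 0 0 0 0 0 60"
}}

```text
t: 4.8
eef_pos: [0.5531, -0.2198, 0.0538]
tcp_rot: [[0.988, 0.154, -0.002], [0.154, -0.988, 0.001], [-0.001, -0.001, -1.0]]
ft_force: [-0.2, 0.3, 1.2]
opening: 0.06
grasp_force: 0.0
```

{"method": "jog_arm", "body": {
  "rows": "0 0 0 0 0 0 10;0 0 0 0 0 0 10;0 0 0 0 0 0 10;0 0 0 0 0 0 10;0 0 0 0 0 0 10;0 0 0 0 0 0 10;0 0 0 0 0 0 10;0 0 0 0 0 0 10;0 0 0 0 0 0 10;0 0 0 0 0 0 10"
}}

```text
t: 5.63
eef_pos: [0.5537, -0.22, 0.0548]
tcp_rot: [[0.988, 0.154, 0.0], [0.154, -0.988, -0.0], [0.0, 0.0, -1.0]]
ft_force: [0.2, -0.9, -0.6]
opening: 0.0162
grasp_force: 30.0
```

{"method": "jog_arm", "body": {
  "rows": "0 0 -0.3 0 0 0 10;0 0 -0.5 0 0 0 10;0 0 -0.8 0 0 0 10;0 0 -0.8 0 0 0 10;0 0 -0.8 0 0 0 10;0 0 -0.8 0 0 0 10;0 0 -0.8 0 0 0 10;0 0 -0.8 0 0 0 10;0 0 -0.8 0 0 0 10;0 0 -0.8 0 0 0 10"
}}

```text
t: 6.47
eef_pos: [0.5533, -0.2198, 0.237]
tcp_rot: [[0.988, 0.154, 0.001], [0.154, -0.988, -0.0], [0.001, 0.0, -1.0]]
ft_force: [0.6, 0.2, -0.8]
opening: 0.0162
grasp_force: 30.0
```

{"method": "jog_arm", "body": {
  "rows": "0 0 -0.8 0 0 0 10;0 0 -0.8 0 0 0 10;0 0 -0.6 0 0 0 10;0 0 -0.3 0 0 0 10;0 0 0 0 0 0 10;0 0 0 0 0 0 10;0 0 0 0 0 0 10;0 0 0 0 0 0 10"
}}

```text
t: 7.13
eef_pos: [0.5528, -0.2196, 0.2961]
tcp_rot: [[0.988, 0.154, -0.002], [0.154, -0.988, 0.001], [-0.002, -0.001, -1.0]]
ft_force: [0.6, -0.7, -0.9]
opening: 0.0161
grasp_force: 30.0
```

```bash
python3 - <<'E'
from h import *
s=read_state();print(s["ft_force"],s["wrist_torque"])
im=snapshot("side");cv2.imwrite("pics/s3.png",cv2.resize(im[20:220,200:500],None,fx=2.5,fy=2.5))
E
```

```text
[ 0.58332699 -0.73426595 -0.89172875] [ 0.02603047 -0.06555291  0.01655967]
```

View pics/s3.png

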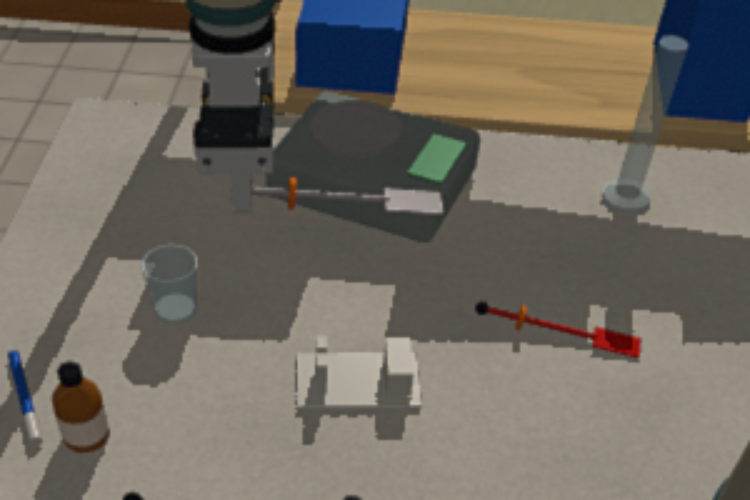

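The crop shows the spatula lifted clear of the rest and held level by the knob. Next I ease the grip in small steps.

{"method": "jog_arm", "body": {
  "rows": "0 0 0 0 0 0 15.5"
}}

```text
t: 7.27
eef_pos: [0.5531, -0.2198, 0.2963]
tcp_rot: [[0.988, 0.154, -0.002], [0.154, -0.988, 0.001], [-0.001, -0.001, -1.0]]
ft_force: [1.1, 0.2, -0.3]
opening: 0.0162
grasp_force: 30.0
```

{"method": "jog_arm", "body": {
  "rows": "0 0 0 0 0 0 16"
}}

```text
t: 7.35
eef_pos: [0.5533, -0.2199, 0.2966]
tcp_rot: [[0.988, 0.154, -0.001], [0.154, -0.988, 0.0], [-0.001, -0.001, -1.0]]
ft_force: [0.1, -1.0, -0.9]
opening: 0.0166
grasp_force: 22.1
```

{"method": "jog_arm", "body": {
  "rows": "0 0 0 0 0 0 16.3"
}}

```text
t: 7.43
eef_pos: [0.5534, -0.2199, 0.2969]
tcp_rot: [[0.988, 0.154, -0.001], [0.154, -0.988, 0.0], [-0.001, -0.0, -1.0]]
ft_force: [0.6, -0.9, -0.7]
opening: 0.0167
grasp_force: 17.1
```

{"method": "jog_arm", "body": {
  "rows": "0 0 0 0 0 0 16.8;0 0 0 0 0 0 16.8;0 0 0 0 0 0 16.8"
}}

```text
t: 7.68
eef_pos: [0.5533, -0.22, 0.2971]
tcp_rot: [[0.988, 0.154, -0.0], [0.154, -0.988, 0.0], [-0.0, -0.0, -1.0]]
ft_force: [-0.5, 0.5, -1.6]
opening: 0.0168
grasp_force: 9.5
```

```bash
python3 - <<'E'
from h import *
s=read_state();print(s["wrist_torque"],s["grasp_force"])
E
```

```text
[-0.01854907 -0.00758089 -0.00785539] 9.535766243934631
```

{"method": "jog_arm", "body": {
  "rows": "0 0 0 0 0 0 17;0 0 0 0 0 0 17;0 0 0 0 0 0 17.1;0 0 0 0 0 0 17.1;0 0 0 0 0 0 17.1;0 0 0 0 0 0 17.1"
}}

```text
t: 8.18
eef_pos: [0.5533, -0.22, 0.2972]
tcp_rot: [[0.988, 0.154, -0.0], [0.154, -0.988, -0.0], [-0.0, -0.0, -1.0]]
ft_force: [-0.0, -1.2, 0.1]
opening: 0.0173
grasp_force: 5.9
```

```bash
python3 - <<'E'
from h import *
s=read_state();print(s["wrist_torque"],s["grasp_force"])
im=snapshot("side");cv2.imwrite("pics/s4.png",cv2.resize(im[20:220,200:500],None,fx=2.5,fy=2.5))
E
```

```text
[-0.01671303  0.09594747  0.01080605] 5.866645574569702
```

View pics/s4.png

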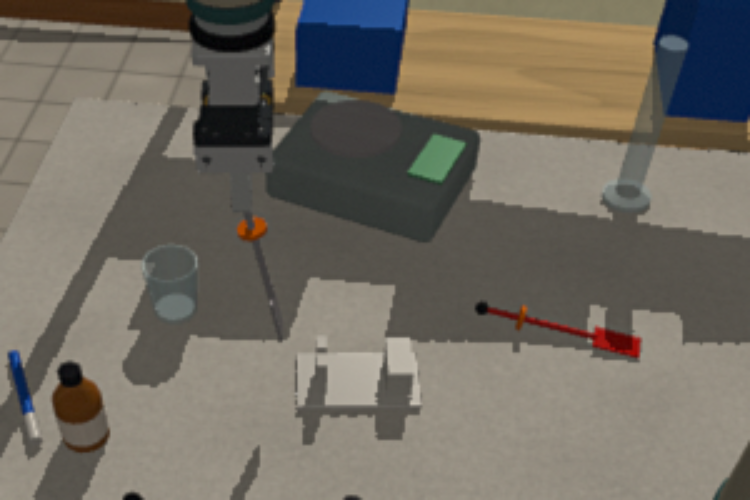

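The crop shows the spatula almost hanging, with its blade swung slightly towards the robot. I'll let it settle at about 4 N.

{"method": "jog_arm", "body": {
  "rows": "0 0 0 0 0 0 17.2;0 0 0 0 0 0 17.2;0 0 0 0 0 0 17.2;0 0 0 0 0 0 17.2;0 0 0 0 0 0 17.2;0 0 0 0 0 0 17.2;0 0 0 0 0 0 17.2;0 0 0 0 0 0 17.2;0 0 0 0 0 0 17.2;0 0 0 0 0 0 17.2"
}}

```text
t: 9.07
eef_pos: [0.5536, -0.2199, 0.2973]
tcp_rot: [[0.988, 0.154, 0.0], [0.154, -0.988, -0.0], [0.0, 0.0, -1.0]]
ft_force: [1.0, 0.1, -0.5]
opening: 0.0172
grasp_force: 4.8
```

{"method": "jog_arm", "body": {
  "rows": "0 0 0 0 0 0 17.2;0 0 0 0 0 0 17.2;0 0 0 0 0 0 17.2;0 0 0 0 0 0 17.2;0 0 0 0 0 0 17.2;0 0 0 0 0 0 17.2;0 0 0 0 0 0 17.2;0 0 0 0 0 0 17.2;0 0 0 0 0 0 17.2;0 0 0 0 0 0 17.2"
}}

```text
t: 9.9
eef_pos: [0.5535, -0.2199, 0.2973]
tcp_rot: [[0.988, 0.154, 0.0], [0.154, -0.988, 0.0], [0.0, 0.0, -1.0]]
ft_force: [-0.7, 0.9, -1.5]
opening: 0.0174
grasp_force: 4.8
```

```bash
cat >> h.py <<'E'
def axis_fit():
    # stem axis from collar+blade in side/top by nets
    for c in ("side","top"):
        snapshot(c)
        for n in ("spatula_knob","spatula_collar"):
            print(c,n,[(round(d["p"],2),np.round(d["centre"],1).tolist()) for d in spotter.tip_of(c,n)[:5]])
E
python3 - <<'E'
from h import *
s=read_state();print(s["t"],s["wrist_torque"],s["ft_force"])
axis_fit()
E
```

```text
9.9 [-0.03081775  0.00023437  0.04674895] [-0.7019265   0.91974083 -1.46202153]
side spatula_knob [(0.88, [391.1, 146.1]), (0.7, [296.1, 94.7]), (0.69, [407.0, 379.8])]
side spatula_collar [(0.97, [401.5, 354.0]), (0.61, [410.5, 149.2]), (0.51, [295.2, 114.5])]
top spatula_knob [(0.78, [203.2, 277.5]), (0.65, [321.2, 221.3]), (0.63, [424.1, 264.0]), (0.45, [388.9, 162.3])]
top spatula_collar [(0.74, [422.5, 280.1]), (0.64, [218.6, 274.4]), (0.61, [381.9, 166.3]), (0.49, [340.7, 127.3]), (0.39, [226.6, 184.5])]
```

{"method": "jog_arm", "body": {
  "rows": "0 0 0 0 0 0 17.2;0 0 0 0 0 0 17.2;0 0 0 0 0 0 17.2;0 0 0 0 0 0 17.2;0 0 0 0 0 0 17.2;0 0 0 0 0 0 17.2;0 0 0 0 0 0 17.2;0 0 0 0 0 0 17.2;0 0 0 0 0 0 17.2;0 0 0 0 0 0 17.2"
}}

```text
t: 11.03
eef_pos: [0.5536, -0.2199, 0.2972]
tcp_rot: [[0.988, 0.154, 0.0], [0.154, -0.988, 0.0], [0.0, 0.0, -1.0]]
ft_force: [-0.2, 0.5, 0.3]
opening: 0.0173
grasp_force: 4.8
```

{"method": "jog_arm", "body": {
  "rows": "0 0 0 0 0 0 16;0 0 0 0 0 0 14;0 0 0 0 0 0 10;0 0 0 0 0 0 10;0 0 0 0 0 0 10;0 0 0 0 0 0 10"
}}

```text
t: 11.53
eef_pos: [0.5535, -0.2199, 0.2972]
tcp_rot: [[0.988, 0.154, 0.0], [0.154, -0.988, 0.0], [0.0, -0.0, -1.0]]
ft_force: [-0.2, -0.6, -1.3]
opening: 0.0161
grasp_force: 30.0
```

```bash
python3 - <<'E'
from h import *
s=read_state();tcp=np.array(s["eef_pos"])
S=proj(get_calibration("side"));T=proj(get_calibration("top"));W=proj(get_calibration("wrist"))
ims={c:snapshot(c) for c in ("side","top","wrist")}
for c,P in (("side",S),("top",T),("wrist",W)):
    h=cv2.cvtColor(ims[c],cv2.COLOR_BGR2HSV);m=cv2.inRange(h,(5,150,100),(18,255,255))
    n,_,st,ce=cv2.connectedComponentsWithStats(m)
    print(c,[(st[i,4],ce[i].round(1).tolist()) for i in range(1,n) if st[i,4]>8])
    print(" expect collar mid", px(P,tcp+[0,0,-.057]).round(1),px(P,tcp+[0,0,-.067]).round(1),"bladetip",px(P,tcp+[0,0,-.211]).round(1))
a=cv2.resize(ims["side"][60:210,230:380],(400,400));b=ims["wrist"][:,120:520]
cv2.imwrite("pics/c5.png",np.hstack([a,b]))
E
```

```text
side [(np.int32(67), [297.5, 111.3]), (np.int32(15), [408.7, 145.1]), (np.int32(11), [104.0, 353.0]), (np.int32(44), [404.0, 353.7]), (np.int32(248), [156.7, 381.5]), (np.int32(34), [135.4, 383.0]), (np.int32(29), [98.2, 384.4]), (np.int32(34), [116.9, 383.5])]
 expect collar mid [297.8 111.3] [298.  114.3] bladetip [300.2 153.2]
top [(np.int32(26), [348.7, 122.8]), (np.int32(18), [217.1, 274.9]), (np.int32(11), [422.7, 279.5])]
 expect collar mid [386.2 165.6] [385.6 166.3] bladetip [378.2 175.2]
wrist [(np.int32(907), [262.2, 18.0]), (np.int32(902), [325.2, 221.9])]
 expect collar mid [324.9 228.1] [324.9 224. ] bladetip [324.9 189. ]
```

View pics/c5.png

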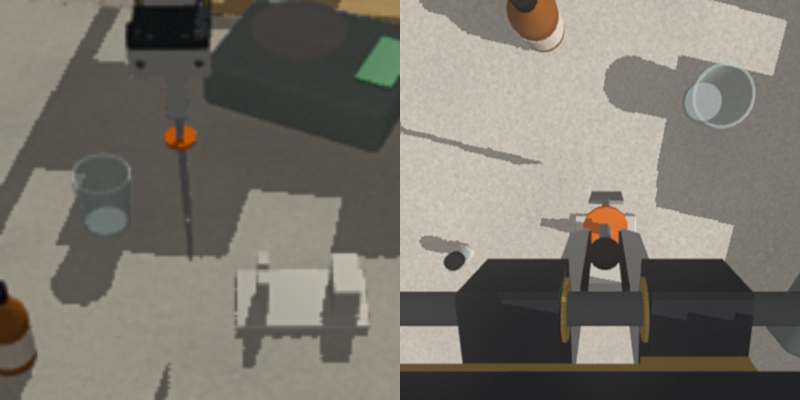

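The left half shows the spatula hanging straight from the fingers. The right half, from the wrist camera, shows the collar below the knob at about (325,222) full-frame, where a vertical hang predicts it. The grip is firm, so I carry it over.

{"method": "jog_arm", "body": {
  "rows": "-0.04 -0.2 0 0 0 0 10;-0.08 -0.4 0 0 0 0 10;-0.12 -0.65 0 0 0 0 10;-0.12 -0.65 0 0 0 0 10;-0.12 -0.65 0 0 0 0 10;-0.12 -0.65 0 0 0 0 10;-0.12 -0.65 0 0 0 0 10;-0.12 -0.65 0 0 0 0 10;-0.12 -0.65 0 0 0 0 10;-0.12 -0.65 0 0 0 0 10"
}}

```text
t: 12.52
eef_pos: [0.5037, -0.0791, 0.2974]
tcp_rot: [[0.988, 0.155, 0.0], [0.155, -0.988, 0.0], [0.0, -0.0, -1.0]]
ft_force: [0.6, -0.1, 0.4]
opening: 0.0162
grasp_force: 30.0
```

{"method": "jog_arm", "body": {
  "rows": "-0.12 -0.65 0 0 0 0 10;-0.12 -0.65 0 0 0 0 10;-0.12 -0.65 0 0 0 0 10;-0.12 -0.65 0 0 0 0 10;-0.12 -0.65 0 0 0 0 10;-0.12 -0.65 0 0 0 0 10;-0.12 -0.65 0 0 0 0 10;-0.12 -0.65 0 0 0 0 10;-0.12 -0.65 0 0 0 0 10;-0.12 -0.65 0 0 0 0 10"
}}

```text
t: 13.35
eef_pos: [0.4487, 0.0765, 0.2974]
tcp_rot: [[0.988, 0.155, 0.0], [0.155, -0.988, 0.0], [0.0, -0.0, -1.0]]
ft_force: [0.3, -0.3, 0.2]
opening: 0.0161
grasp_force: 30.0
```

{"method": "jog_arm", "body": {
  "rows": "-0.12 -0.65 0 0 0 0 10;-0.12 -0.65 0 0 0 0 10;-0.12 -0.65 0 0 0 0 10;-0.12 -0.65 0 0 0 0 10;-0.08 -0.6 0 0 0 0 10;-0.04 -0.4 0 0 0 0 10;0 -0.2 0 0 0 0 10;0 0 0 0 0 -0.1 10;0 0 0 0 0 -0.15 10;0 0 0 0 0 -0.2 10"
}}

```text
t: 14.18
eef_pos: [0.4203, 0.1664, 0.2973]
tcp_rot: [[0.927, 0.374, 0.0], [0.374, -0.927, -0.0], [-0.0, 0.001, -1.0]]
ft_force: [-0.6, -0.9, -0.8]
opening: 0.0161
grasp_force: 30.0
```

{"method": "jog_arm", "body": {
  "rows": "0 0 0 0 0 -0.2 10;0 0 0 0 0 -0.2 10;0 0 0 0 0 -0.2 10;0 0 0 0 0 -0.2 10;0 0 0 0 0 -0.2 10;0 0 0 0 0 -0.2 10;0 0 0 0 0 -0.2 10;0 0 0 0 0 -0.2 10;0 0 0 0 0 -0.2 10;0 0 0 0 0 -0.2 10"
}}

```text
t: 15.02
eef_pos: [0.4204, 0.1661, 0.2972]
tcp_rot: [[0.186, 0.983, 0.0], [0.983, -0.186, -0.0], [-0.0, 0.0, -1.0]]
ft_force: [-0.1, 0.2, -1.9]
opening: 0.0163
grasp_force: 30.0
```

{"method": "jog_arm", "body": {
  "rows": "0 0 0 0 0 -0.2 10;0 0 0 0 0 -0.2 10;0 0 0 0 0 -0.2 10;0 0 0 0 0 -0.2 10;0 0 0 0 0 -0.2 10;0 0 0 0 0 -0.2 10;0 0 0 0 0 -0.2 10;0 0 0 0 0 -0.2 10;0 0 0 0 0 -0.2 10;0 0 0 0 0 -0.08 10"
}}

```text
t: 15.85
eef_pos: [0.4204, 0.1661, 0.2972]
tcp_rot: [[-0.684, 0.73, 0.0], [0.73, 0.684, -0.0], [-0.0, -0.0, -1.0]]
ft_force: [-0.7, 0.3, -1.1]
opening: 0.016
grasp_force: 30.0
```

```bash
python3 - <<'E'
from h import *
im,P=wshot("w6",["empty_fork","full_fork","other_collar","spatula_collar","spatula_knob"])
print(px(P,[.495,.236,.2]),px(P,[.576,.15,.2]),read_state()["joint_pos"])
E
```

```text
15.85 [0.4204 0.1661 0.2972] yaw 2.3234
empty_fork 0.68 [444.5 212.7]
full_fork 0.68 [328.  253.7]
spatula_collar 0.94 [282.1   6.2]
spatula_collar 0.72 [325.8 226.2]
spatula_knob 0.56 [322.5 253. ]
[447.20154776 212.69403534] [436.05800829 337.56496881] [-0.02687225  0.29497323 -0.53214708  1.93860768  0.18198524  0.95476357
  0.10179516]
```

View pics/w6.png

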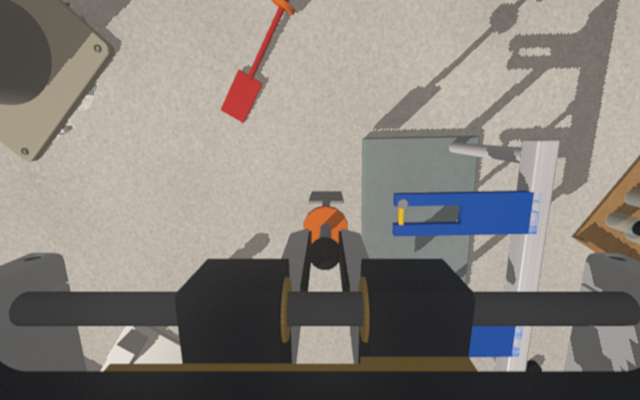

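The wrist view shows the empty fork with its prongs from (394,193) to (532,236), its slot centred near row 214, and the yellow gate at column 402. The held collar is at (325,226). I'll zoom in to measure it exactly.

```bash
python3 - <<'E'
from h import *
im=cv2.imread("pics/w6.png");cv2.imwrite("pics/w6c.png",cv2.resize(im[180:260,380:540],None,fx=5,fy=5,interpolation=cv2.INTER_CUBIC))
h=cv2.cvtColor(im,cv2.COLOR_BGR2HSV);b=cv2.inRange(h,(100,150,60),(130,255,255))
for c in (410,430,445,475,500,520):
    col=im[185:245,c].astype(int); r=np.nonzero(b[185:245,c])[0]+185; print(c,r.min(),r.max(),[int(x) for x in np.nonzero(np.diff((b[185:245,c]>0).astype(int)))[0]+185])
for r in (198,200,210,215,229,232): 
    k=np.nonzero(b[r,380:545])[0]+380; print(r,k.min(),k.max(),np.nonzero(np.diff((b[r,380:545]>0).astype(int)))[0]+380)
E
```

```text
410 194 234 [193, 205, 223, 234]
430 194 234 [193, 204, 222, 234]
445 193 234 [192, 204, 222, 234]
475 193 233 [192, 233]
500 192 233 [191, 233]
520 192 232 [191, 232]
198 394 531 [393 402 403 531]
200 394 531 [393 398 406 531]
210 459 530 [458 530]
215 459 529 [458 529]
229 393 527 [392 527]
232 393 528 [392 528]
```

View pics/w6c.png

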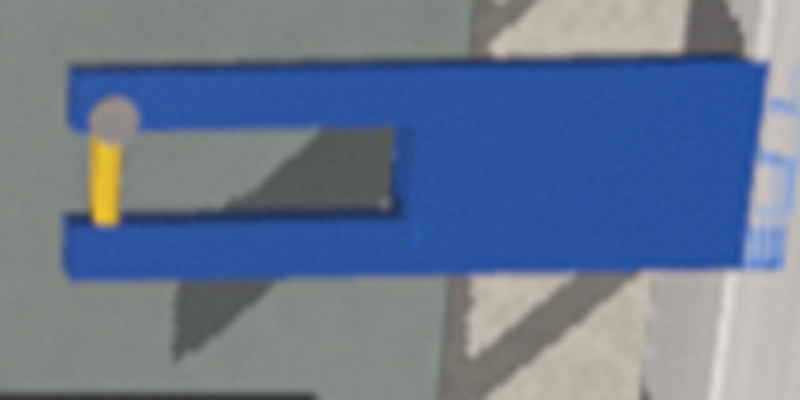

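The crop shows the mouth at crop column 68 (full 393.6), the closed end at 401 (460.2), and slot edges at rows 206 and 224. The gate is shut at column 402.

```bash
cat >> h.py <<'E'
from scipy.optimize import least_squares
def collar(im,P,show=True):
    h=cv2.cvtColor(im,cv2.COLOR_BGR2HSV);m=cv2.inRange(h,(3,140,60),(20,255,255))
    n,l,st,ce=cv2.connectedComponentsWithStats(m)
    i=min((i for i in range(1,n) if st[i,4]>200),key=lambda i:np.hypot(*(ce[i]-[325,226])))
    m=l==i; c=np.arange(640)[m.any(0)]; pts=[]
    for q in c[3:-3]:
        pts.append((q+.0,np.nonzero(m[:,q])[0].min()-.5))
    r=[r for r in np.arange(400)[m.any(1)] if (m[r].sum()>0)]
    w=max((np.ptp(np.nonzero(m[k])[0])+1,k) for k in r)
    print("bbox",st[i],"widest",w)
    return np.array(pts),m
E
python3 - <<'E'
from h import *
im=cv2.imread("pics/w6.png");P=np.load("w6_P.npy")
a=onplane(P,(393.6,214.8),.2);b=onplane(P,(460.3,213.8),.2);d=(b-a)/np.linalg.norm(b-a)
o1=onplane(P,(393.8,193.8),.2);o2=onplane(P,(393.6,235.4),.2)
print("mouth",a,"end",b,"len",np.linalg.norm(b-a),"width",np.linalg.norm(o1-o2),"yaw",np.arctan2(d[1],d[0]))
O=(a+d*.04+b-d*.016)/2;print("origin",O)
tcp=np.array([.4204,.1661,.2972])
pts,m=collar(im,P)
print(px(P,np.r_[tcp[:2],.2432]))
# widest-row rays => radius 16mm at visible rim; fit centre(x,y),z of top disc using upper contour of collar (rim of underside/top envelope)
th=np.linspace(0,2*np.pi,200)
def env(v):
    C=np.array([tcp[0]+v[0],tcp[1]+v[1],tcp[2]+v[2]]); 
    U=np.vstack([np.array([px(P,C+[.016*np.cos(t),.016*np.sin(t),dz]) for t in th]) for dz in(0,.006)]).astype(np.float32)
    return cv2.convexHull(U)
def res(v): 
    E=env(v);return [cv2.pointPolygonTest(E,(float(x),float(y)),True) for x,y in pts]+[ (v[2]+.062)/.02]
r=least_squares(res,[0,0,-.062],diff_step=1e-3,x_scale=.005)
print("collar underside rel tcp",r.x,np.abs(r.fun).mean())
E
```

```text
mouth [0.46383853 0.20434478] end [0.50364988 0.2427996 ] len 0.0553508520547094 width 0.03580700742074509 yaw 0.7680676854263078
origin [0.49237526 0.23190915]
bbox [304 206  43  38 934] widest (np.int64(43), np.int64(228))
[323.86580694 228.41489659]
collar underside rel tcp [ 0.00308008 -0.00208354 -0.06906391] 0.31826862403627915
```

```bash
cat >> h.py <<'E'
def env(P,C,rot=None):
    th=np.linspace(0,2*np.pi,120)
    return cv2.convexHull(np.vstack([np.array([px(P,C+np.array([.016*np.cos(t),.016*np.sin(t),dz])) for t in th]) for dz in(0,.006)]).astype(np.float32))
def fitw(pts,P,tcp,t):
    f=lambda v:[cv2.pointPolygonTest(env(P,tcp+np.array([v[0],v[1],t])),(float(x),float(y)),True) for x,y in pts]
    r=least_squares(f,[0,0],diff_step=1e-3,x_scale=.005); return r.x,np.sqrt(np.mean(r.fun**2))
E
python3 - <<'E'
from h import *
s=read_state();tcp=np.array(s["eef_pos"]);R=np.array(s["tcp_rot"])
im=cv2.imread("pics/w6.png");P=np.load("w6_P.npy");pts,m=collar(im,P)
print(pts[::6].tolist())
for t in (-.060,-.064,-.068,-.072):
    v,e=fitw(pts,P,tcp,t);print(t,"tool xy mm",(R.T@np.r_[v,0]*1000).round(2),e)
    for c in("side","top"):
        Q=proj(get_calibration(c));E=env(Q,tcp+np.r_[v,t]);print("  ",c,E[:,0].min(0).round(1),E[:,0].max(0).round(1))
for c in("side","top"):
    i=snapshot(c);h=cv2.cvtColor(i,cv2.COLOR_BGR2HSV);mm=cv2.inRange(h,(3,120,50),(20,255,255))
    n,l,st,ce=cv2.connectedComponentsWithStats(mm);print(c,[(st[k].tolist(),ce[k].round(1).tolist()) for k in range(1,n) if st[k,4]>5])
E
```

```text
bbox [304 206  43  38 934] widest (np.int64(43), np.int64(228))
[[307.0, 215.5], [313.0, 209.5], [319.0, 207.5], [325.0, 205.5], [331.0, 207.5], [337.0, 209.5], [343.0, 215.5]]
-0.06 tool xy mm [-1.82  0.58  0.  ] 0.4174423005914022
   side [319.3 234.2] [335.5 249.6]
   top [241.8 204.1] [253.7 215.8]
-0.064 tool xy mm [-2.74  0.59  0.  ] 0.3977312894339225
   side [319.1 235. ] [335.2 250.3]
   top [242.3 204.1] [254.1 215.7]
-0.068 tool xy mm [-3.65  0.6   0.  ] 0.38572229929311813
   side [318.8 235.8] [334.8 251. ]
   top [242.8 204. ] [254.5 215.6]
-0.072 tool xy mm [-4.57  0.6   0.  ] 0.38275957671099536
   side [318.6 236.5] [334.5 251.7]
   top [243.3 203.9] [254.9 215.5]
side [([0, 15, 291, 298, 5331], [116.4, 144.4]), ([514, 38, 25, 14, 241], [526.2, 44.4]), ([502, 41, 10, 23, 28], [506.9, 51.3]), ([517, 55, 3, 5, 6], [518.2, 56.8]), ([467, 68, 8, 1, 8], [470.5, 68.0]), ([403, 71, 6, 1, 6], [405.5, 71.0]), ([410, 71, 13, 2, 14], [415.7, 71.8]), ([424, 71, 9, 3, 13], [427.5, 72.6]), ([489, 70, 10, 2, 12], [493.8, 70.2]), ([439, 74, 6, 1, 6], [441.5, 74.0]), ([470, 77, 5, 2,
[... 610 characters left out ...]
 7], [47.6, 184.1]), ([19, 189, 3, 4, 6], [20.3, 190.2]), ([32, 188, 4, 6, 9], [33.2, 190.7]), ([53, 194, 4, 5, 9], [54.2, 196.1]), ([0, 206, 17, 30, 387], [6.6, 219.1]), ([47, 224, 2, 5, 7], [47.4, 226.1]), ([57, 229, 5, 4, 6], [59.2, 230.7]), ([45, 231, 4, 2, 6], [46.3, 231.5]), ([36, 239, 5, 2, 6], [38.0, 239.3]), ([47, 247, 5, 3, 7], [49.1, 247.9]), ([18, 261, 5, 5, 10], [19.9, 262.9]), ([14, 265, 4, 3, 7], [15.6, 266.0]), ([215, 271, 4, 9, 23], [216.9, 274.8]), ([417, 278, 9, 4, 23], [421.3, 279.1]), ([0, 291, 10, 67, 274], [2.2, 315.0]), ([17, 297, 9, 6, 17], [20.5, 299.8]), ([32, 329, 4, 3, 6], [33.2, 330.5]), ([47, 352, 5, 6, 9], [49.0, 354.6]), ([37, 368, 14, 9, 28], [44.8, 371.5])]
```

{"method": "jog_arm", "body": {
  "rows": "0 0 0.3 0 0 0 10;0 0 0.3 0 0 0 10;0 0 0.28 0 0 0 10;0.01 0.3 0 0 0 0 10;0.01 0.4 0 0 0 0 10;0.01 0.4 0 0 0 0 10;0.01 0.4 0 0 0 0 10;0.01 0.18 0 0 0 0 10;0 0 0 0 0 0 10;0 0 0 0 0 0 10"
}}

```text
t: 17.08
eef_pos: [0.4502, 0.1964, 0.2751]
tcp_rot: [[-0.681, 0.732, -0.0], [0.732, 0.681, -0.0], [0.0, -0.0, -1.0]]
ft_force: [-1.0, -0.0, -0.4]
opening: 0.0164
grasp_force: 30.0
```

```bash
python3 - <<'E'
from h import *
im,P=wshot("w7",[]);s=read_state();tcp=np.array(s["eef_pos"]);R=np.array(s["tcp_rot"])
pts,m=collar(im,P)
for t in (-.064,-.068):
    v,e=fitw(pts,P,tcp,t);C=tcp[:2]+v;d=C-[.4924,.2319];print(t,(R.T@np.r_[v,0]*1000).round(2),e,"fork xy",d@[.719,.695],d@[-.695,.719])
h=cv2.cvtColor(im,cv2.COLOR_BGR2HSV);b=cv2.inRange(h,(100,150,60),(130,255,255))>0
print(px(P,[.4924,.2319,.2]))
o=px(P,[.4924,.2319,.2]).round().astype(int)
for c in range(o[0]-10,o[0]+60,10): print(c,np.nonzero(np.diff(b[o[1]-45:o[1]+45,c].astype(int)))[0]+o[1]-45)
for r in range(o[1]-10,o[1]+10,5): print(r,np.nonzero(np.diff(b[r,300:600].astype(int)))[0]+300)
for x,y in((0,.018),(0,.008),(0,-.008),(0,-.018),(.016,0)):
    q=np.array([.4924,.2319])+x*np.array([.719,.695])+y*np.array([-.695,.719]);print(x,y,px(P,np.r_[q,.2]).round(1))
E
```

```text
17.0833 [0.4502 0.1964 0.2751] yaw 2.3203
bbox [304 206  44  38 946] widest (np.int64(44), np.int64(228))
-0.064 [-2.2   1.37 -0.  ] 0.38845418447752883 fork xy -0.05404954014647479 0.0014493529183154837
-0.068 [-3.11  1.38 -0.  ] 0.372112187022792 fork xy -0.054052427407931695 0.0005412087421673116
[395.92450331 223.64782664]
386 [200 213 232 245]
396 [200 213 232 245]
406 [200 213 231 245]
416 [199 214 217 227 228 229 230 245]
426 [199 245]
436 [199 244]
446 [199 244]
214 [415 493]
219 [415 492]
224 [415 491]
229 [415 491]
0 0.018 [396.7 200.6]
0 0.008 [396.3 213.5]
0 -0.008 [395.6 233.6]
0 -0.018 [395.2 245.9]
0.016 0 [416.9 223.3]
```

{"method": "jog_arm", "body": {
  "rows": "0 0.2 0 0 0 0 10;0 0.2 0 0 0 0 10;0 0.2 0 0 0 0 10;0 0.2 0 0 0 0 10;0 0.2 0 0 0 0 10;0 0.1 0 0 0 0 10;0 0.1 0 0 0 0 10"
}}

```text
t: 17.72
eef_pos: [0.4725, 0.2165, 0.275]
tcp_rot: [[-0.681, 0.732, -0.0], [0.732, 0.681, -0.001], [-0.0, -0.001, -1.0]]
ft_force: [-0.5, -1.6, -0.8]
opening: 0.0161
grasp_force: 30.0
```

{"method": "jog_arm", "body": {
  "rows": "0 0.2 0 0 0 0 10;0 0.2 0 0 0 0 10;0 0.2 0 0 0 0 10;0 0.2 0 0 0 0 10;0 0.2 0 0 0 0 10;0 0.08 0 0 0 0 10;0 0 0 0 0 0 10;0 0 0 0 0 0 10"
}}

```text
t: 18.38
eef_pos: [0.492, 0.2351, 0.2751]
tcp_rot: [[-0.681, 0.732, -0.0], [0.732, 0.681, 0.0], [0.0, -0.0, -1.0]]
ft_force: [0.3, 0.7, -1.8]
opening: 0.0162
grasp_force: 30.0
```

```bash
cat > m.py <<'E'
from h import *
import sys
im,P=wshot(sys.argv[1],[]);s=read_state();tcp=np.array(s["eef_pos"]);R=np.array(s["tcp_rot"])
pts,m=collar(im,P)
for t in (-.064,-.068):
    v,e=fitw(pts,P,tcp,t);C=tcp[:2]+v;d=C-[.4924,.2319];print(t,(R.T@np.r_[v,0]*1000).round(2),e,"fork xy",d@[.719,.695],d@[-.695,.719])
h=cv2.cvtColor(im,cv2.COLOR_BGR2HSV);y=cv2.inRange(h,(20,130,80),(35,255,255));n,l,st,ce=cv2.connectedComponentsWithStats(y)
print("yellow",[(st[k].tolist()) for k in range(1,n) if st[k,4]>5])
for y_ in (.01,-.009):
  q=np.array([.4924,.2319])-.034*np.array([.719,.695])+y_*np.array([-.695,.719]);print("gate",px(P,np.r_[q,.2]).round(1))
E
python3 m.py w8
```

```text
18.3833 [0.492  0.2351 0.2751] yaw 2.32
bbox [303 206  44  38 951] widest (np.int64(44), np.int64(227))
-0.064 [-2.27  1.13 -0.  ] 0.3435026054476647 fork xy 0.002809038693405462 0.0002699617390473656
-0.068 [-3.17  1.12 -0.  ] 0.33801787064002714 fork xy 0.0027830610594934647 -0.0006381572129884408
yellow [[277, 218, 5, 17, 83], [364, 291, 4, 9, 19], [283, 292, 4, 6, 11], [281, 299, 9, 35, 99], [364, 307, 5, 13, 29], [361, 320, 8, 22, 74], [282, 334, 4, 8, 14], [192, 357, 283, 14, 1617], [107, 365, 6, 5, 8]]
gate [276.2 211.6]
gate [277.5 235.5]
```

The gate spans columns 277–282 and rows 218–235, the shut position, and the collar is centred in the slot. I lower it now.

{"method": "jog_arm", "body": {
  "rows": "0 0 0.1 0 0 0 10;0 0 0.1 0 0 0 10;0 0 0 0 0 0 10"
}}

```text
t: 18.68
eef_pos: [0.4916, 0.2346, 0.2697]
tcp_rot: [[-0.681, 0.732, -0.001], [0.732, 0.681, -0.001], [0.0, -0.001, -1.0]]
ft_force: [-0.7, -0.3, -1.1]
opening: 0.0163
grasp_force: 30.0
```

{"method": "jog_arm", "body": {
  "rows": "0 0 0.06 0 0 0 10;0 0 0 0 0 0 10;0 0 0 0 0 0 10"
}}

```text
t: 18.93
eef_pos: [0.492, 0.2349, 0.2687]
tcp_rot: [[-0.681, 0.732, -0.0], [0.732, 0.681, -0.0], [-0.0, -0.0, -1.0]]
ft_force: [0.5, 0.5, -0.6]
opening: 0.0161
grasp_force: 30.0
```

```bash
python3 m.py w9; python3 - <<'E'
from h import *
print(read_state()["ft_force"])
i=snapshot("side");Q=proj(get_calibration("side"))
h=cv2.cvtColor(i,cv2.COLOR_BGR2HSV);mm=cv2.inRange(h,(3,120,50),(20,255,255));n,l,st,ce=cv2.connectedComponentsWithStats(mm)
C=np.array([.4943,.2338,.2])
for z in (.198,.2,.204,.208): C[2]=z;E=env(Q,C);print(z,E[:,0].min(0),E[:,0].max(0))
c=E[:,0].mean(0)
print([st[k].tolist() for k in range(1,n) if st[k,4]>20 and np.hypot(*(ce[k]-c))<20])
E
```

```text
18.9333 [0.492  0.2349 0.2687] yaw 2.3197
bbox [303 206  45  38 957] widest (np.int64(45), np.int64(226))
-0.064 [-2.26  0.91  0.  ] 0.35629115829896385 fork xy 0.002699499093520515 0.0002010847042704716
-0.068 [-3.17  0.91  0.  ] 0.3368759098516598 fork xy 0.002684079114018357 -0.0007041377358479157
yellow [[275, 220, 6, 18, 87], [363, 290, 5, 10, 18], [281, 303, 8, 39, 109], [364, 303, 5, 12, 23], [361, 315, 8, 27, 87], [308, 357, 167, 14, 1128], [165, 365, 6, 3, 6], [181, 365, 4, 5, 8], [185, 365, 4, 5, 8], [190, 364, 117, 7, 477]]
gate [275.  213.6]
gate [276.4 238.1]
[-0.16929186  0.38787783 -0.81121255]
0.198 [277.84216 268.9755 ] [294.28625 285.09064]
0.2 [277.75583 268.48993] [294.23343 284.62814]
0.204 [277.58212 267.51294] [294.1271  283.69754]
0.208 [277.407  266.5281] [294.01993 282.75934]
[[279, 268, 16, 16, 143]]
```

{"method": "jog_arm", "body": {
  "rows": "0 0 0.05 0 0 0 10;0 0 0 0 0 0 10;0 0 0 0 0 0 10"
}}

```text
t: 19.28
eef_pos: [0.492, 0.2349, 0.2674]
tcp_rot: [[-0.681, 0.732, -0.0], [0.732, 0.681, -0.0], [0.0, -0.0, -1.0]]
ft_force: [0.0, 0.0, -1.1]
opening: 0.0161
grasp_force: 30.0
```

{"method": "jog_arm", "body": {
  "rows": "0 0 0.05 0 0 0 10;0 0 0 0 0 0 10;0 0 0 0 0 0 10"
}}

```text
t: 19.53
eef_pos: [0.492, 0.235, 0.2662]
tcp_rot: [[-0.681, 0.732, -0.0], [0.732, 0.681, -0.0], [0.0, -0.0, -1.0]]
ft_force: [-0.3, -0.3, 0.5]
opening: 0.0162
grasp_force: 30.0
```

{"method": "jog_arm", "body": {
  "rows": "0 0 0.04 0 0 0 10;0 0 0 0 0 0 10;0 0 0 0 0 0 10"
}}

```text
t: 19.78
eef_pos: [0.492, 0.2349, 0.2652]
tcp_rot: [[-0.681, 0.732, -0.0], [0.732, 0.681, -0.0], [-0.0, -0.0, -1.0]]
ft_force: [0.1, 0.1, -1.0]
opening: 0.0166
grasp_force: 30.0
```

{"method": "jog_arm", "body": {
  "rows": "0 0 0.04 0 0 0 10;0 0 0 0 0 0 10;0 0 0 0 0 0 10"
}}

```text
t: 20.03
eef_pos: [0.492, 0.2349, 0.2642]
tcp_rot: [[-0.681, 0.732, -0.0], [0.732, 0.681, -0.0], [-0.0, -0.0, -1.0]]
ft_force: [0.2, -0.3, -0.4]
opening: 0.0159
grasp_force: 30.0
```

{"method": "jog_arm", "body": {
  "rows": "0 0 0.04 0 0 0 10;0 0 0 0 0 0 10;0 0 0 0 0 0 10"
}}

```text
t: 20.28
eef_pos: [0.492, 0.2349, 0.2632]
tcp_rot: [[-0.681, 0.732, -0.0], [0.732, 0.681, -0.0], [0.0, -0.0, -1.0]]
ft_force: [0.4, -0.9, -0.4]
opening: 0.0163
grasp_force: 30.0
```

{"method": "jog_arm", "body": {
  "rows": "0 0 0.04 0 0 0 10;0 0 0 0 0 0 10;0 0 0 0 0 0 10"
}}

```text
t: 20.53
eef_pos: [0.492, 0.2349, 0.2622]
tcp_rot: [[-0.681, 0.732, -0.0], [0.732, 0.681, -0.0], [0.0, -0.0, -1.0]]
ft_force: [-0.6, 0.5, -0.8]
opening: 0.0163
grasp_force: 30.0
```

{"method": "jog_arm", "body": {
  "rows": "0 0 0.04 0 0 0 10;0 0 0 0 0 0 10;0 0 0 0 0 0 10"
}}

```text
t: 20.78
eef_pos: [0.492, 0.235, 0.2612]
tcp_rot: [[-0.681, 0.732, -0.0], [0.732, 0.681, -0.0], [-0.0, -0.0, -1.0]]
ft_force: [0.2, 0.2, -1.1]
opening: 0.0164
grasp_force: 30.0
```

```bash
python3 m.py w10; python3 - <<'E'
from h import *
print(read_state()["ft_force"])
i=snapshot("side");Q=proj(get_calibration("side"))
h=cv2.cvtColor(i,cv2.COLOR_BGR2HSV);mm=cv2.inRange(h,(3,120,50),(20,255,255));n,l,st,ce=cv2.connectedComponentsWithStats(mm)
C=np.array([.4943,.2338,.2])
for z in (.196,.2,.204): C[2]=z;E=env(Q,C);print(z,E[:,0].min(0),E[:,0].max(0))
c=E[:,0].mean(0)
print([st[k].tolist() for k in range(1,n) if st[k,4]>20 and np.hypot(*(ce[k]-c))<20])
E
```

```text
20.7833 [0.492  0.235  0.2612] yaw 2.3198
bbox [303 206  45  38 954] widest (np.int64(45), np.int64(226))
-0.064 [-2.28  0.93  0.  ] 0.3561127195872005 fork xy 0.0027271198106680935 0.00020870304595697604
-0.068 [-3.18  0.94  0.  ] 0.33678892892508716 fork xy 0.002711402429193953 -0.0006967765352558328
yellow [[274, 223, 6, 18, 97], [364, 289, 3, 4, 6], [364, 294, 4, 7, 13], [281, 299, 5, 18, 37], [365, 302, 3, 6, 9], [365, 310, 4, 6, 13], [281, 317, 9, 25, 70], [365, 317, 4, 5, 9], [361, 323, 8, 19, 50], [328, 357, 147, 14, 1048], [183, 364, 135, 7, 489], [318, 365, 8, 5, 20], [108, 367, 5, 3, 7]]
gate [273.4 216.3]
gate [274.8 241.6]
[ 1.00878728 -1.23284627 -0.97642675]
0.196 [277.92813 269.45917] [294.3389  285.55127]
0.2 [277.75583 268.48993] [294.23343 284.62814]
0.204 [277.58212 267.51294] [294.1271  283.69754]
[[279, 270, 16, 16, 142]]
```

{"method": "jog_arm", "body": {
  "rows": "0 0 0.04 0 0 0 10;0 0 0 0 0 0 10;0 0 0 0 0 0 10"
}}

```text
t: 21.13
eef_pos: [0.4922, 0.235, 0.2604]
tcp_rot: [[-0.681, 0.732, 0.0], [0.732, 0.681, 0.0], [-0.0, 0.0, -1.0]]
ft_force: [0.3, 0.0, 0.4]
opening: 0.0161
grasp_force: 30.0
```

{"method": "jog_arm", "body": {
  "rows": "0 0 0.03 0 0 0 10;0 0 0 0 0 0 10;0 0 0 0 0 0 10"
}}

```text
t: 21.38
eef_pos: [0.4926, 0.2349, 0.2602]
tcp_rot: [[-0.681, 0.733, 0.002], [0.733, 0.681, 0.0], [-0.001, 0.001, -1.0]]
ft_force: [1.0, -0.3, 6.3]
opening: 0.016
grasp_force: 30.0
```

The wrist force shows contact, 6 N upward, so the collar is seated on the prongs. I open gently.

{"method": "jog_arm", "body": {
  "rows": "0 0 -0.02 0 0 0 16.5;0 0 0 0 0 0 17;0 0 0 0 0 0 17.3;0 0 0 0 0 0 17.6;0 0 0 0 0 0 18;0 0 0 0 0 0 19;0 0 0 0 0 0 22;0 0 0 0 0 0 28;0 0 0 0 0 0 34;0 0 0 0 0 0 40"
}}

```text
t: 22.22
eef_pos: [0.4918, 0.235, 0.2598]
tcp_rot: [[-0.681, 0.732, -0.0], [0.732, 0.681, -0.0], [0.0, -0.0, -1.0]]
ft_force: [0.2, 0.3, 0.6]
opening: 0.0372
grasp_force: 0.0
```

{"method": "jog_arm", "body": {
  "rows": "0 0 0 0 0 0 40;0 0 -0.2 0 0 0 40;0 0 -0.4 0 0 0 40;0 0 -0.6 0 0 0 40;0 0 -0.8 0 0 0 40;0 0 -0.8 0 0 0 40;0 0 -0.6 0 0 0 40;0 0 -0.3 0 0 0 40;0 0 0 0 0 0 40;0 0 0 0 0 0 40"
}}

```text
t: 23.05
eef_pos: [0.492, 0.2349, 0.3526]
tcp_rot: [[-0.681, 0.732, 0.001], [0.732, 0.681, 0.0], [-0.0, 0.0, -1.0]]
ft_force: [0.3, 0.1, -1.1]
opening: 0.0399
grasp_force: 0.0
```

```bash
python3 - <<'E'
from h import *
im,P=wshot("w11",[]);s=snapshot("side")
a=cv2.resize(s[190:340,200:350],(400,400));b=im[0:400,120:520]
cv2.imwrite("pics/c12.png",np.hstack([a,b]))
E
```

```text
23.05 [0.492  0.2349 0.3526] yaw 2.3197
```

View pics/c12.png

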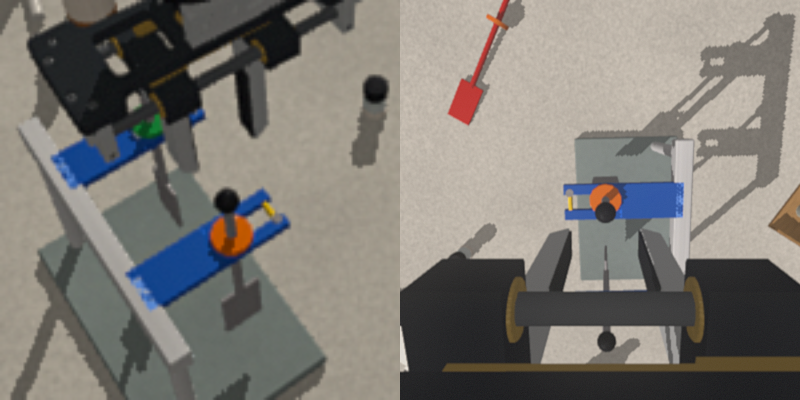

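The last picture shows the orange spatula hanging upright by its collar on the prongs at crop (232,235). The yellow gate is shut at (270,210), the green spatula is in place, and the gripper is clear. I let it come to rest, then hand in.

{"method": "jog_arm", "body": {
  "rows": "0 0 0 0 0 0 40;0 0 0 0 0 0 40;0 0 0 0 0 0 40;0 0 0 0 0 0 40;0 0 0 0 0 0 40;0 0 0 0 0 0 40;0 0 0 0 0 0 40;0 0 0 0 0 0 40;0 0 0 0 0 0 40;0 0 0 0 0 0 40"
}}

```text
t: 23.98
eef_pos: [0.492, 0.235, 0.3525]
tcp_rot: [[-0.681, 0.732, 0.0], [0.732, 0.681, 0.0], [-0.0, 0.0, -1.0]]
ft_force: [-0.2, 0.8, 0.1]
opening: 0.0402
grasp_force: 0.0
```

```bash
python3 -c "
from workcell import *
print(order.finish_job())"
```

```text
the job is handed in; nothing more can be done
None
```

The job is handed in at about 24 s: the last picture shows the orange-collared spatula hanging upright on the empty fork with the gate shut and the green one still in its fork, though the hand-in call returned no verdict.

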